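# Unclamp a glass plate and present its label

## Robot

A 6-joint arm with a two-finger parallel gripper is mounted at the origin on a cart in front of the work surface, level with it; the furniture and walls round the work are solid. World frame = base frame: x ahead of the robot, y to its left, z up, the work surface at z = 0. Lengths are in m, angles in rad, forces in N, time in s.
With the tool pointing down it reaches from about 0.375 to 0.975 m from the base axis. Payload 3.8 kg.
Tool frame: the origin (TCP) lies on the centre line of the jaws, within the pads' length; the fingertips stand 14 mm ahead of it and the grasp point (between the pads) lies 5 mm behind it (arm.tip_reach is the distance from the TCP to the fingertips, in m); y points along the fingers, z is the direction in which the jaws open and shut, and the axes are right-handed (so a half turn about y gives the same grasp; the last joint's range is limited). The gripper opens to 88 mm and grips with 3 to 60 N. Pads are 18 mm wide; open, the fingers measure 123 mm over their backs; the gripper's body (75 mm by 187 mm) begins 45 mm behind the grasp point.
Start: joints at [1.217, 0.264, 1.604, -0, 1.274, -0.037], TCP at [0.21, 0.641, 0.226] pointing down, gripper open.
Joint ranges: [-2.63, 2.63], [-0.94, 2.18], [0.31, 2.57], [-1.31, 4.45], [0, 2.66], [-2.55, 2.55]. Speed limits (rad/s): [2.57, 2.57, 3.14, 3.14, 3.14, 3.14].

## Interface

Orientations are given as a 3x3 rotation matrix whose columns are the frame's x, y, z axes.
In Python, from plant import arm gives the robot as it stands. The module is installed in compiled form; this text tells all that it offers. Calls block until the motion is done:
- arm.move_pose(position, orientation): joint-space move of the TCP to a pose.
- arm.servo_line(position, ori=None, speed=0.15, guard=None): straight line of the TCP; ori=None keeps the orientation; speed is the mean speed in m/s. With guard (N) it stops when the force on the tool has changed by that much, and returns True; else False.
- arm.move_j(angles): joint-space move.
- arm.move_gripper(opening, effort=None): finger opening in m; effort is the grip in N (None keeps the last); returns when the fingers have stopped.
- arm.sleep(seconds).
- arm.inverse_kinematics(position, orientation): joint angles nearest the present ones, or None.
- arm.get_obs(): the state.
- arm.get_image(name): name is "scene" or "top"; returns a dict with "image" (420x560x3 uint8, red, green, blue), "z_map" (420x560 float32, m along the optical axis (not along the pixel's ray), 0 where there is no reading), "fx", "fy", "cx", "cy" (pixels), "rvec" (rotation vector, rad) and "tvec" (3), from world to camera coordinates, as OpenCV has them. Camera axes: x right, y down, z forward; pixel columns grow to the right and rows downward; lengths in m; the calibration is good to about 2 mm. A picture is of the moment at which its call begins.
A pose or a line that the arm cannot do raises arm.PlanningError and nothing moves.
- arm.close_job(): hands the job in, once; it reports no verdict.
The state is a dict: "t": time; "q": joint angles; "qd": joint speeds; "joint_efforts": joint torques, N m; "eef_pos": TCP position; "ee_rot": TCP orientation; "contact_force": force on the tool from outside, world axes, zero at the start; "torque": the same for the moment, N m; "width": finger opening in m.
Only numpy, scipy, OpenCV 4.12 (cv2) and the standard library are available. Lean on these libraries where they do the work, as an engineer would, in place of code of your own. Each camera call takes 0.05 s, during which the arm holds its last target.

## Task

Turn the clamp's cam lever to its middle mark, 60 degrees from clamped, so that the jaw eases but still keeps the glass plate standing, and leave it there. Then lift the plate out by its clear part, never touching its frosted label end (the end with the small corner notch) with the fingers, and finish while holding it still, at least 15 cm above the table, tipped to 45 degrees or nearer to level with its label face on the upper side, so that the label can be read from above. Leave the things round about where they are.

Things in the scene. Friction and masses are not known exactly. Their poses are not given: they have to be found in the camera images.
- stand: Edge clamp for glass plates, fixed to the table: base 100 x 104 x 10 mm with a fixed wall, a sliding jaw and a cam lever. Origin: centre of its underside, z up. The plate stands on the base (10 mm up) in a slot along the stand's x at y = +32 mm; wall (+y side) and jaw (-y side) span x = -22 to +22 mm, are 12 mm thick and reach 26 mm above the table.
- clamp_lever (a joint): Cam lever: flat arm on an upright pivot; 0 = clamped (arm along the stand's +x), grows clockwise from above, away from the plate, to a stop at 2.2 rad. Dark lines on the base lie under the arm at 0, 60 and 120 deg. Wanted: the middle one, 1.047 rad; there the slot is 2 mm wider than the plate, at 120 deg 4.4 mm and the plate leans loosely. Stays where left; about 1.5 N at the knob turns it.
- lever_knob (a point): Middle of the upright black knob at the lever's end, 50 mm above the table: 18 mm in diameter, grip it between 37 and 56 mm above the table; its top is at 62 mm, the arm below it ends at 27 mm. 70 mm from the pivot axis.
- lever_pivot (a point): Point on the lever's pivot axis, 50 mm above the table (stand's x = 0, y = -14 mm).
- glass_plate: Glass plate 90 mm long, 56 high, 6 thick, about 80 g, on its long edge. Origin: middle of that lower edge (top edge 66 mm above the table). x runs to the frosted end, z to the top edge, y points out of the label face. Clear from x = -45 to +15 mm, frosted from +15 to +45. Seen with the label face to you and the frosted end up, the notch is at the upper right.
- frosted_end: The frosted, whitish end of the plate (30 mm long, x from +15 to +45 mm in the plate's frame; same origin and axes as the plate), with a blank ruled paper label on the label face. Not to be touched by the fingers.
- plate_notch (a point): Middle of the square notch, 10 x 10 mm, cut out of one corner of the frosted end (the upper corner as the plate stands).
- plate_grip (a point): Good place to grip the plate: in the clear part, 12 mm below the top edge and 13 mm from the plate's middle, away from the frosted end. The jaws' tops are 28 mm lower.
- wax_jar: White jar, 52 mm wide, 58 mm high, a bystander; origin under its middle.
- red_plug: Red plug with three pins, 36 mm wide, 50 mm high, a bystander; origin under its middle.
- caliper: Caliper lying flat, 68 x 198 x 16 mm, a bystander.
- marker: Black marker lying flat, 124 mm long, a bystander.
Mind the look-alikes: they are no part of the job. What is shaped like the stand but green or purple is not meant.

How it is judged:
On the way, in this order (a step that is already met when the one before it is completed fails the run):
1. the lever stands at the middle mark (60 degrees, within 7) with the plate still standing in the slot (value of joint clamp_lever between 0.925 and 1.169 rad and velocity of joint clamp_lever between -0.05 and 0.05 rad/s and z of glass_plate in the frame of stand below 0.016 m), for 0.3 s.
2. the plate is lifted clear of the clamp (height (world z) of glass_plate above 0.04 m), for 0.1 s.
At the end, for the whole second after the job is handed in: The lever is still at the middle mark (60 degrees, within 8); the fingers hold the plate still and off the clamp, the middle of its standing edge and its notch at least 120 mm above the table, with the label face turned upward: its normal within 57 degrees of straight up (value of joint clamp_lever between 0.907 and 1.187 rad and height (world z) of each of glass_plate, plate_notch above 0.12 m and angle between glass_plate's own y axis and vertical below 1 rad and contact force between the fingers and glass_plate above 1 N and contact force between glass_plate and stand below 0.05 N and linear speed of glass_plate below 0.03 m/s and angular speed of glass_plate below 0.2 rad/s); the arm keeps its last pose, push and grip.
It fails at once if the fingers touch the frosted label end (contact force between the fingers and frosted_end above 0.3 N).
It fails at once if the plate is pulled up while still clamped (value of joint clamp_lever below 0.7 rad and z of glass_plate in the frame of stand above 0.018 m and horizontal distance between glass_plate and stand below 0.06 m).
It fails at once if a bystander is disturbed (distance of any of wax_jar, red_plug, caliper, marker from where it was at the start of the episode above 0.03 m).
It also fails if it takes over 54 s, if anything falls off the work surface, if the arm or the gripper's body presses on something with over 40 N, if the wrist force passes 120 N, or if a joint passes its speed limit or range.

## Working session

There is one attempt and no reset: what is moved stays moved. The work goes in short steps, each a Python script; the robot and the scene stay as the last script left them, time stands still between calls to the robot, and variables do not carry over. Pictures are saved under pics/ and viewed, and the job is handed in when it is done.

```bash
mkdir -p pics
cat > h.py <<'E'
import numpy as np, cv2, pickle
from plant import arm
def snap(name,tag):
    d=arm.get_image(name); pickle.dump(d,open(f'pics/{tag}.pkl','wb'))
    cv2.imwrite(f'pics/{tag}.png',cv2.cvtColor(d['image'],cv2.COLOR_RGB2BGR)); return d
def load(tag): return pickle.load(open(f'pics/{tag}.pkl','rb'))
def crop(tag,u0,v0,u1,v1,s,out):
    im=cv2.imread(f'pics/{tag}.png')[v0:v1,u0:u1]
    cv2.imwrite(f'pics/{out}.png',cv2.resize(im,None,fx=s,fy=s,interpolation=cv2.INTER_CUBIC))
def ray(d,u,v):
    R=cv2.Rodrigues(np.array(d['rvec'],float))[0]; t=np.array(d['tvec'],float).ravel()
    r=R.T@np.array([(u-d['cx'])/d['fx'],(v-d['cy'])/d['fy'],1.]); return -R.T@t,r
def atz(d,u,v,z):
    c,r=ray(d,u,v); return c+r*(z-c[2])/r[2]
def dep(d,u,v):
    c,r=ray(d,u,v); return c+r*d['z_map'][int(round(v)),int(round(u))]
def proj(d,P):
    return cv2.projectPoints(np.array(P,float).reshape(-1,1,3),np.array(d['rvec'],float),np.array(d['tvec'],float),np.array([[d['fx'],0,d['cx']],[0,d['fy'],d['cy']],[0,0,1.]]),None)[0].reshape(-1,2)
E
python3 - <<'E'
from h import *
for n in('scene','top'):
    d=snap(n,n+'0'); print(n,ray(d,280,210),d['fx'])
o=arm.get_obs(); print(o['t'],o['eef_pos'],o['ee_rot'],arm.tip_reach)
E
```

```text
scene (array([ 0.26389199, -0.70178282,  0.83557513]), array([ 0.28635686,  0.61748864, -0.73266599])) 394.03458305065567
top (array([ 0.5072849 , -0.04442555,  1.47564434]), array([ 0.0419738 ,  0.00109907, -0.99917497])) 509.4570527850562
0.1 [0.21005729 0.64077749 0.22513703] [[ 9.50232290e-01 -7.15459163e-04  3.11541462e-01]
 [-3.11542269e-01 -1.87742185e-03  9.50230440e-01]
 [-9.49563273e-05 -9.99997982e-01 -2.00688264e-03]] 0.014
```

View pics/scene0.png

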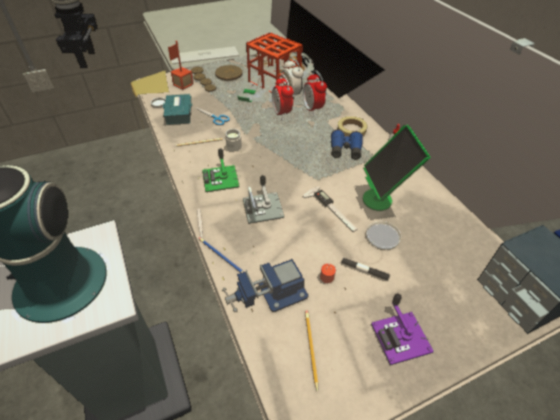

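View pics/top0.png

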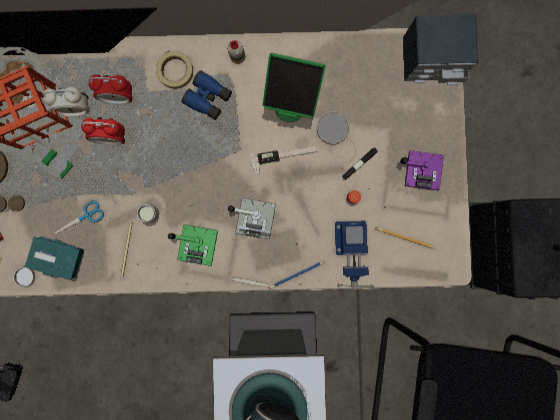

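The grey stand is at about (255,218) in the top view and (264,205) in the scene view. I'll enlarge both.

Run:
```python
from h import *
crop('top0',215,185,295,245,10,'ct')
crop('scene0',230,165,300,230,9,'cs')
d=load('top0')
for p in [(238,236),(270,238),(276,201)]: print(atz(d,*p,.01))
```

```text
[0.49691982 0.07961165 0.01      ]
[ 0.48907079 -0.01221759  0.01      ]
[ 0.59507775 -0.0318971   0.01      ]
```

View pics/ct.png

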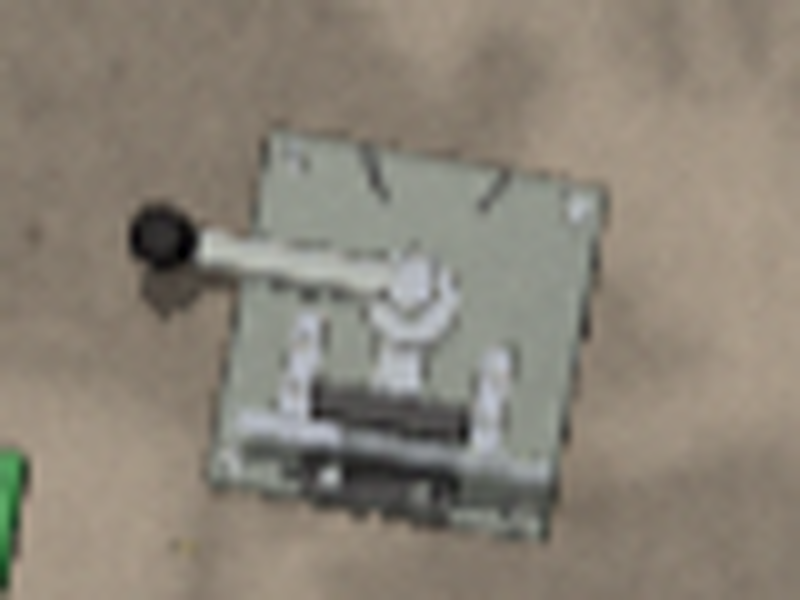

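View pics/cs.png

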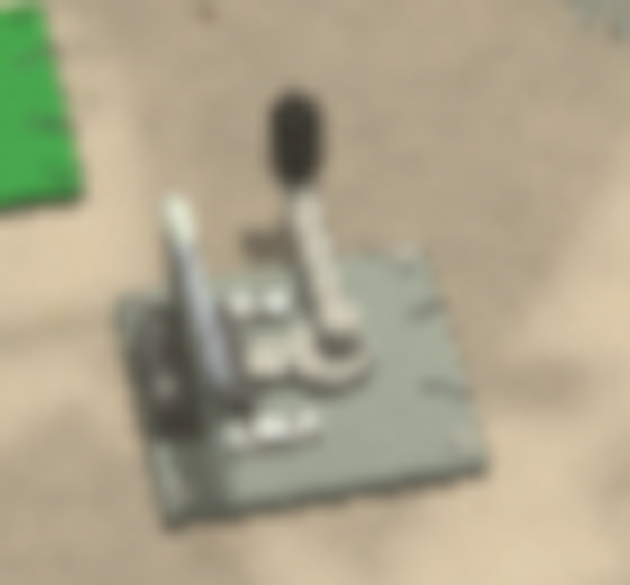

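```bash
cat > fit.py <<'E'
from h import *
d=load('top0'); s=load('scene0')
c=np.array([(275,127),(605,187),(545,540),(212,482)])/10+[214.55,184.55]
W=np.array([atz(d,*p,.01) for p in c])
M=np.array([(50,-52),(-50,-52),(-50,52),(50,52)])/1e3  # TL is +x,-y
# rigid 2D fit
mu=W[:,:2].mean(0); H=(M.T@(W[:,:2]-mu)); a=np.arctan2(H[0,1]-H[1,0],H[0,0]+H[1,1])
R=np.array([[np.cos(a),-np.sin(a)],[np.sin(a),np.cos(a)]])
S=lambda x,y,z: np.r_[mu+R@[x,y],z]
if __name__=='__main__':
    print('yaw',a,'centre',mu,'res mm',1e3*(W[:,:2]-mu-M@R.T))
    k=np.array([162,235])/10+[214.55,184.55]
    print('knob seen',atz(d,*k,.06),'model',S(.07,-.014,.05))
    cs=np.array([(488,465),(165,525),(120,300)])/9+[229.5,164.5]
    print('scene corners',[atz(s,*p,.01).round(4) for p in cs],'model',S(-.05,-.052,.01),S(-.05,.052,.01),S(.05,.052,.01))
    for tag,o,sc,(u0,v0,u1,v1) in (('top0','ot',12,(220,190,285,245)),('scene0','os',12,(232,168,294,228))):
        dd=load(tag); im=cv2.imread(f'pics/{tag}.png')[v0:v1,u0:u1]; im=cv2.resize(im,None,fx=sc,fy=sc,interpolation=cv2.INTER_CUBIC)
        im2=im.copy()
        def pl(P,col):
            q=((proj(dd,P)-[u0-.5,v0-.5])*sc).astype(int); cv2.polylines(im2,[q.reshape(-1,1,2)],True,col,1)
        b=[S(x,y,.01) for x,y in M]; pl(b,(0,0,255))
        for yy in(.029,.035): pl([S(-.045,yy,.01),S(.045,yy,.01),S(.045,yy,.066),S(-.045,yy,.066)],(255,0,0))
        pl([S(.035,.032,.066),S(.035,.032,.056),S(.045,.032,.056)],(0,200,0)); pl([S(-.035,.032,.066),S(-.035,.032,.056),S(-.045,.032,.056)],(0,200,255))
        pl([S(.015,.032,.066),S(.015,.032,.01)],(255,0,255))
        pl([S(0,-.014,.05),S(.07,-.014,.05)],(0,255,255))
        cv2.imwrite(f'pics/{o}.png',np.hstack([im,im2]) if False else im2); cv2.imwrite(f'pics/{o}r.png',im)
E
python3 fit.py
```

```text
yaw 1.3747051509262995 centre [0.54770686 0.02830185] res mm [[-0.22688023 -1.44293634]
 [-0.31875421  1.86069506]
 [ 0.59586878  1.15405441]
 [-0.05023434 -1.57181313]]
knob seen [0.575403   0.09407363 0.06      ] model [0.57507715 0.09423263 0.05      ]
scene corners [array([ 0.5864, -0.0319,  0.01  ]), array([ 0.4851, -0.014 ,  0.01  ]), array([0.5069, 0.0828, 0.01  ])] model [ 0.58896847 -0.03087145  0.01      ] [ 0.48696156 -0.01060841  0.01      ] [0.50644525 0.08747516 0.01      ]
```

View pics/ot.png

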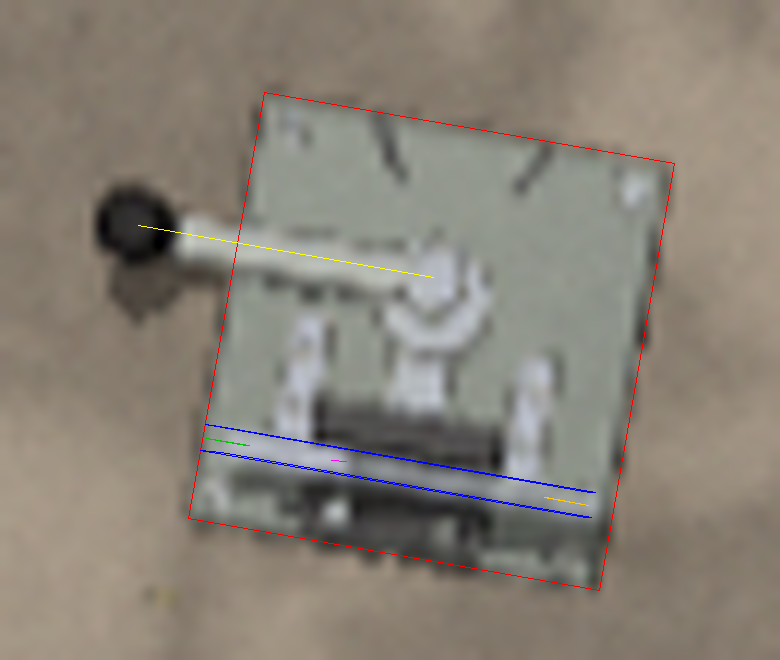

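View pics/os.png

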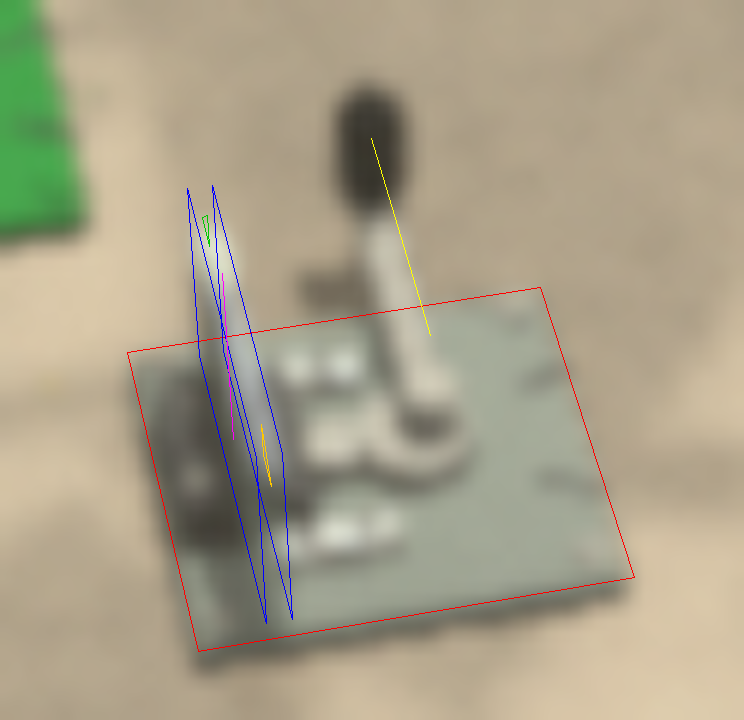

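View pics/osr.png

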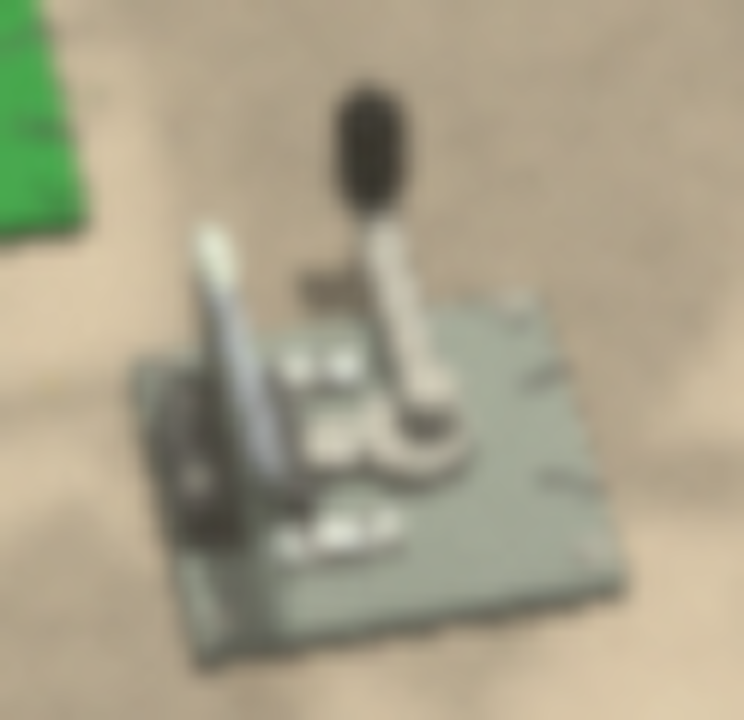

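Run:
```python
from h import *
im=cv2.imread('pics/top0.png')[222:240,234:274]; a=cv2.resize(im,None,fx=18,fy=18,interpolation=cv2.INTER_NEAREST)
im=cv2.imread('pics/scene0.png')[184:216,244:262].transpose(1,0,2); b=cv2.resize(im,None,fx=18,fy=12,interpolation=cv2.INTER_NEAREST)
b=cv2.copyMakeBorder(b,0,0,0,720-b.shape[1],cv2.BORDER_CONSTANT)
c=np.vstack([a,b]).astype(float); c=np.clip((c-90)*1.8+60,0,255); cv2.imwrite('pics/zz.png',c.astype(np.uint8)); print(c.shape)
from fit import S
d=load('top0')
for x in (-.05,-.045,-.04,-.035,-.03,-.02,-.01,0,.01,.02,.03,.036,.04,.044,.048):
    u,v=proj(d,S(x,.032,.066))[0]; print(x,u.round(1),v.round(1),d['image'][int(round(v)),int(round(u))],[dep(d,u,v+k)[2].round(3) for k in(-2,-1,0,1,2)])
```

```text
(540, 720, 3)
-0.05 270.2 231.9 [96 98 93] [np.float64(0.009), np.float64(0.058), np.float64(0.048), np.float64(0.007), np.float64(0.006)]
-0.045 268.5 231.6 [148 152 156] [np.float64(0.016), np.float64(0.074), np.float64(0.065), np.float64(0.01), np.float64(0.015)]
-0.04 266.7 231.3 [156 161 157] [np.float64(0.011), np.float64(0.012), np.float64(0.071), np.float64(0.07), np.float64(0.01)]
-0.035 264.9 231.0 [143 147 149] [np.float64(0.003), np.float64(0.07), np.float64(0.068), np.float64(0.068), np.float64(0.006)]
-0.03 263.1 230.7 [136 140 142] [np.float64(0.024), np.float64(0.067), np.float64(0.066), np.float64(0.012), np.float64(0.016)]
-0.02 259.6 230.0 [132 135 137] [np.float64(0.027), np.float64(0.069), np.float64(0.063), np.float64(0.067), np.float64(0.026)]
-0.01 256.0 229.4 [120 123 126] [np.float64(0.032), np.float64(0.026), np.float64(0.06), np.float64(0.068), np.float64(0.03)]
0 252.4 228.8 [140 143 146] [np.float64(0.026), np.float64(0.065), np.float64(0.062), np.float64(0.026), np.float64(0.03)]
0.01 248.9 228.2 [114 115 118] [np.float64(0.029), np.float64(0.064), np.float64(0.062), np.float64(0.067), np.float64(0.025)]
0.02 245.3 227.5 [182 186 196] [np.float64(0.016), np.float64(0.067), np.float64(0.06), np.float64(1.476), np.float64(0.027)]
0.03 241.8 226.9 [176 182 189] [np.float64(0.006), np.float64(0.066), np.float64(0.069), np.float64(0.013), np.float64(0.011)]
0.036 239.6 226.5 [178 183 193] [np.float64(0.012), np.float64(0.06), np.float64(0.057), np.float64(0.015), np.float64(0.014)]
0.04 238.2 226.3 [150 154 149] [np.float64(0.009), np.float64(0.016), np.float64(0.011), np.float64(0.058), np.float64(0.01)]
0.044 236.8 226.0 [138 145 135] [np.float64(0.015), np.float64(0.011), np.float64(0.011), np.float64(0.013), np.float64(0.004)]
0.048 235.4 225.8 [136 125 112] [np.float64(0.003), np.float64(0.004), np.float64(-0.0), np.float64(0.005), np.float64(0.005)]
```

View pics/zz.png

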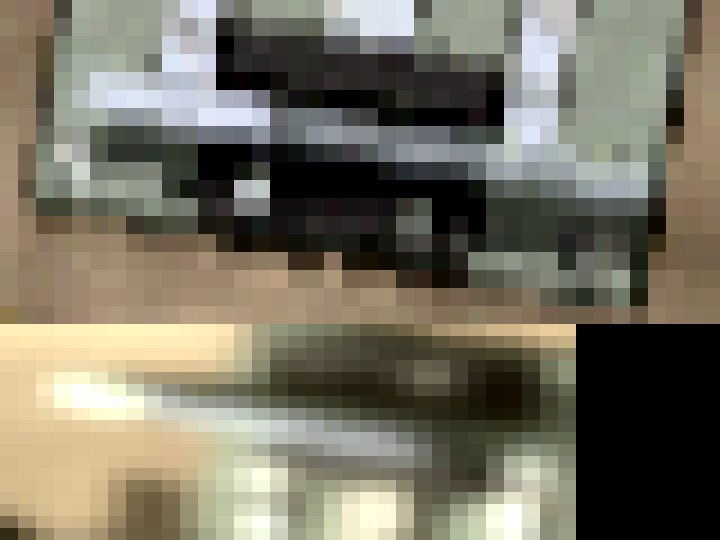

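```bash
cat > g.py <<'E'
from fit import *
piv=S(0,-.014,.05)
def ori(zdir): # tool y down, z along zdir
    z=np.array(zdir,float); z/=np.linalg.norm(z); y=np.array([0,0,-1.]); return np.column_stack([np.cross(y,z),y,z])
def knob(th,r=.07): return S(r*np.cos(th),-.014-r*np.sin(th),.05)
def tang(th): # direction of motion
    v=R@[-np.sin(th),-np.cos(th)]; return np.r_[v,0]
ys=np.r_[R@[0,1],0]; xs=np.r_[R@[1,0],0]
def at(P,z): return np.r_[P[:2],z]
E
python3 - <<'E'
from g import *
from scipy.spatial.transform import Rotation as Ro
for sg in(1,-1):
    print('knob',sg)
    for th in np.radians([0,30,60]):
        q=arm.inverse_kinematics(at(knob(th),.047),ori(sg*tang(th))); print(None if q is None else np.round(q,2))
    q=arm.inverse_kinematics(at(S(-.014,.032,0),.049),ori(sg*ys)); print('plate',q if q is None else np.round(q,2))
    R0=ori(sg*ys)
    for yaw in range(-180,181,30):
        o=Ro.from_euler('z',yaw,degrees=True).as_matrix()@Ro.from_rotvec(xs*np.radians(55)).as_matrix()@R0
        for p in ([.55,0,.28],[.6,0.05,.28],[.5,0,.3],[.5,-.15,.3],[.5,.2,.3],[.6,.3,.3]):
            q=arm.inverse_kinematics(p,o)
            if q is not None: print(yaw,p,np.round(q,2))
E
```

```text
knob 1
[ 0.12  0.27  1.96 -0.    0.92  0.32]
[ 0.09  0.31  1.9  -0.    0.93  0.81]
[ 0.04  0.34  1.86 -0.    0.94  1.28]
plate None
-180 [0.55, 0, 0.28] [ 0.12 -0.52  2.47 -0.82  0.35  0.97]
-180 [0.6, 0.05, 0.28] [ 0.25 -0.35  2.38 -1.08  0.41  1.31]
-180 [0.5, 0, 0.3] [ 0.14 -0.69  2.52 -0.65  0.47  0.8 ]
-180 [0.5, -0.15, 0.3] [-0.51 -0.65  2.5   0.65  0.44 -0.79]
-180 [0.5, 0.2, 0.3] [ 0.79 -0.37  2.35 -1.1   0.88  1.62]
-180 [0.6, 0.3, 0.3] [ 0.79 -0.05  2.1  -1.15  0.85  1.7 ]
-150 [0.55, 0, 0.28] [-0.41 -0.46  2.44  1.1   0.67 -1.47]
-150 [0.6, 0.05, 0.28] [-0.21 -0.36  2.38  1.11  0.48 -1.38]
-150 [0.5, 0, 0.3] [-0.49 -0.62  2.49  1.    0.79 -1.38]
-150 [0.5, -0.15, 0.3] [-0.9  -0.38  2.35  1.08  1.07 -1.74]
-150 [0.5, 0.2, 0.3] [ 0.34 -0.6   2.48 -0.04  0.31  0.05]
-150 [0.6, 0.3, 0.3] [ 0.5  -0.24  2.26 -0.7   0.22  0.79]
-120 [0.55, 0, 0.28] [-0.6  -0.15  2.22  1.06  1.2  -1.94]
-120 [0.6, 0.05, 0.28] [-0.44 -0.1   2.18  1.11  1.08 -1.88]
-120 [0.5, 0, 0.3] [-0.68 -0.26  2.28  1.02  1.29 -1.92]
-120 [0.5, -0.15, 0.3] [-0.92 -0.04  2.09  0.94  1.45 -2.07]
-120 [0.5, 0.2, 0.
[... 6360 characters left out ...]

150 [0.55, 0, 0.28] [ 0.45 -0.23  2.29 -1.13  0.99 -1.34]
150 [0.6, 0.05, 0.28] [ 0.51 -0.08  2.17 -1.13  1.02 -1.29]
150 [0.5, 0, 0.3] [ 0.52 -0.35  2.34 -1.08  1.08 -1.39]
150 [0.5, -0.15, 0.3] [ 0.05 -0.5   2.43 -1.04  0.72 -1.72]
150 [0.5, 0.2, 0.3] [ 0.89 -0.04  2.09 -1.    1.34 -1.15]
150 [0.6, 0.3, 0.3] [ 0.87  0.22  1.8  -1.    1.33 -1.18]
180 [0.55, 0, 0.28] [ 0.12 -0.52  2.47 -0.82  0.35 -2.17]
180 [0.6, 0.05, 0.28] [ 0.25 -0.35  2.38 -1.08  0.41 -1.83]
180 [0.5, 0, 0.3] [ 0.14 -0.69  2.52 -0.65  0.47 -2.35]
180 [0.5, -0.15, 0.3] [-0.51 -0.65  2.5   0.65  0.44  2.35]
180 [0.5, 0.2, 0.3] [ 0.79 -0.37  2.35 -1.1   0.88 -1.52]
180 [0.6, 0.3, 0.3] [ 0.79 -0.05  2.1  -1.15  0.85 -1.44]
```

```bash
python3 - <<'E'
from g import *
arm.move_gripper(.044,10)
k=knob(0)
arm.move_pose(at(k,.18),ori(tang(0)))
print(arm.servo_line(at(k,.049),speed=.1,guard=8))
o=arm.get_obs();print(o['t'],o['eef_pos'],k,o['contact_force'])
snap('scene','s1')
E
python3 -c "
from h import *
crop('s1',220,140,300,230,7,'s1c')"
```

```text
False
4.6917 [0.57586341 0.0943202  0.04989335] [0.57507715 0.09423263 0.05      ] [ 0.43618657 -0.6871508   1.28669541]
```

View pics/s1c.png

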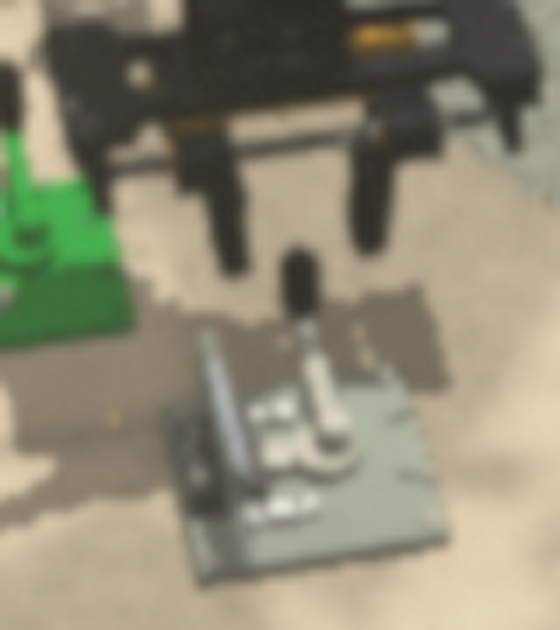

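Run:
```python
from g import *
s=load('s1'); k=knob(0)
for n,P in (('tcp',at(k,.049)),('tips z.035',at(k,.035)),('fingL',at(k,.035)+ys*.022),('fingR',at(k,.035)-ys*.022),('knobtop',at(k,.062))):
    q=proj(s,P)[0]; print(n,(q-[219.5,139.5])*7)
o=arm.get_obs();print(o['eef_pos'],o['ee_rot'].round(3),o['width'])
for u,v in((233,265),(370,245),(300,270),(300,300)):
    print(dep(s,219.5+u/7,139.5+v/7))
d=snap('top','t1'); crop('t1',200,170,290,240,8,'t1c')
```

```text
tcp [300.65957098 278.36982665]
tips z.035 [301.46773744 302.76977638]
fingL [250.28416023 310.57633755]
fingR [352.32575666 295.01286959]
knobtop [299.89625679 255.32404516]
[0.57584676 0.09433183 0.04992324] [[-0.195  0.002  0.981]
 [-0.981  0.    -0.195]
 [-0.001 -1.     0.002]] 0.0439606141062359
[0.54547089 0.09431386 0.06741062]
[0.60187615 0.08267224 0.06753597]
[0.57271275 0.0886197  0.05932197]
[0.57199809 0.08793787 0.04315368]
```

View pics/t1c.png

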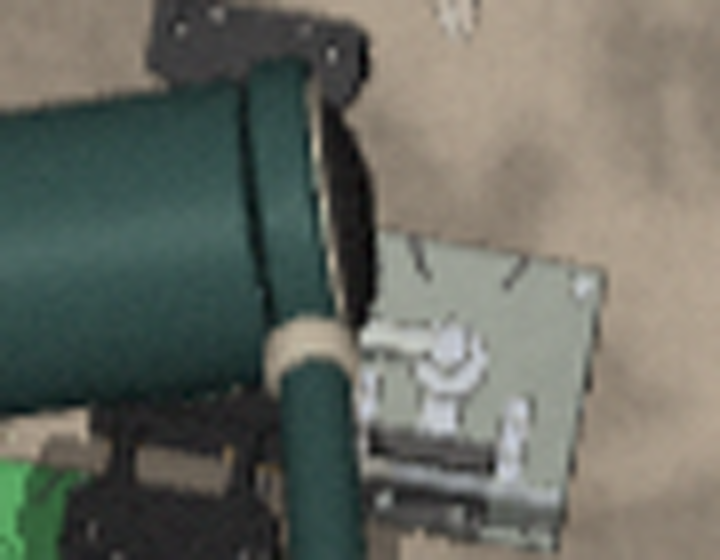

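Run:
```python
from g import *
s=load('s1'); print(s['z_map'].dtype)
for u in (251,252,253,254,270,271,272,273):
    print(u,[(v,*(dep(s,u,v)*1e3).round().astype(int)) for v in range(162,184,2)])
im=cv2.imread('pics/s1.png')[150:190,235:285]; im=cv2.resize(im,None,fx=14,fy=14,interpolation=cv2.INTER_NEAREST)
im=np.clip(im.astype(float)*1.8,0,255).astype(np.uint8); cv2.imwrite('pics/s1d.png',im)
```

```text
float32
251 [(162, np.int64(535), np.int64(71), np.int64(146)), (164, np.int64(533), np.int64(68), np.int64(143)), (166, np.int64(534), np.int64(72), np.int64(132)), (168, np.int64(541), np.int64(92), np.int64(106)), (170, np.int64(541), np.int64(94), np.int64(97)), (172, np.int64(541), np.int64(96), np.int64(88)), (174, np.int64(264), np.int64(-702), np.int64(836)), (176, np.int64(539), np.int64(91), np.int64(78)), (178, np.int64(563), np.int64(161), np.int64(3)), (180, np.int64(560), np.int64(154), np.int64(1)), (182, np.int64(556), np.int64(144), np.int64(3))]
252 [(162, np.int64(537), np.int64(70), np.int64(146)), (164, np.int64(536), np.int64(69), np.int64(141)), (166, np.int64(537), np.int64(70), np.int64(132)), (168, np.int64(543), np.int64(89), np.int64(108)), (170, np.int64(544), np.int64(93), np.int64(97)), (172, np.int64(544), np.int64(94), np.int64(89)), (174, np.int64(543), np.int64(91), np.int64(84)), (176, np.int64(542), np.int64(90), np.int64(78)), (178, np.int64(542), np.int64(92), np.int64(68)), (180, np.int64(564), np.int64(156), np.int64(-2)), (182, np.int64(559),
[... 2683 characters left out ...]
p.int64(623), np.int64(135), np.int64(2)), (180, np.int64(620), np.int64(128), np.int64(0)), (182, np.int64(617), np.int64(120), np.int64(0))]
273 [(162, np.int64(603), np.int64(81), np.int64(116)), (164, np.int64(603), np.int64(80), np.int64(109)), (166, np.int64(603), np.int64(81), np.int64(101)), (168, np.int64(603), np.int64(80), np.int64(94)), (170, np.int64(604), np.int64(82), np.int64(85)), (172, np.int64(602), np.int64(79), np.int64(80)), (174, np.int64(602), np.int64(79), np.int64(73)), (176, np.int64(630), np.int64(143), np.int64(2)), (178, np.int64(627), np.int64(135), np.int64(1)), (180, np.int64(622), np.int64(126), np.int64(2)), (182, np.int64(619), np.int64(118), np.int64(1))]
```

View pics/s1d.png

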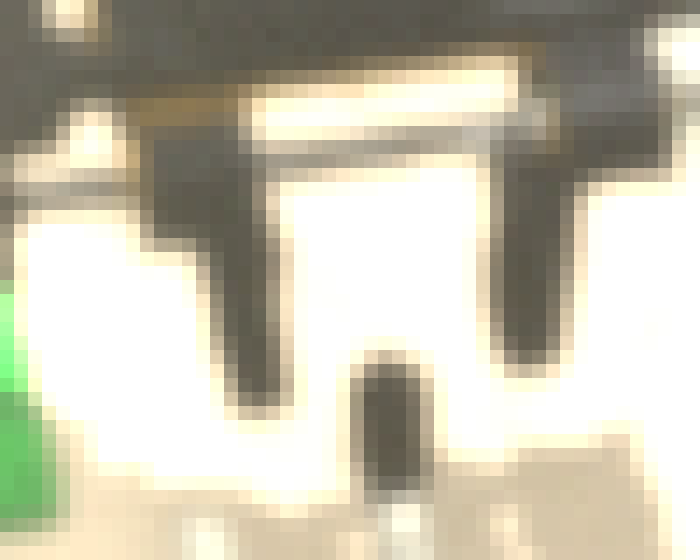

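Run:
```python
from g import *
d=snap('scene','s2'); o=arm.get_obs(); print(o['t'],o['eef_pos'],o['contact_force'],np.round(o['q'],4))
im=cv2.imread('pics/s2.png')[100:200,200:300]; im=cv2.resize(im,None,fx=6,fy=6,interpolation=cv2.INTER_CUBIC)
cv2.imwrite('pics/s2d.png',np.clip(im*1.4,0,255).astype(np.uint8))
for v in range(170,182): print(v,dep(d,253,v).round(3),dep(d,272,v).round(3))
```

```text
4.8417 [0.57569047 0.09432049 0.04979272] [ 0.21206223  0.42183108 -0.41450005] [0.1197 0.2618 1.9592 0.     0.9191 0.3158]
170 [0.547 0.092 0.097] [0.601 0.083 0.085]
171 [0.547 0.094 0.092] [0.6   0.081 0.083]
172 [0.547 0.094 0.088] [0.6   0.081 0.079]
173 [0.547 0.095 0.083] [0.602 0.086 0.071]
174 [0.546 0.093 0.081] [0.601 0.084 0.069]
175 [0.546 0.092 0.079] [0.6   0.08  0.068]
176 [0.545 0.09  0.076] [ 0.629  0.147 -0.002]
177 [0.545 0.092 0.071] [ 0.626  0.142 -0.   ]
178 [0.546 0.095 0.064] [0.623 0.135 0.002]
179 [0.544 0.089 0.066] [0.621 0.13  0.003]
180 [0.565 0.15  0.003] [0.62  0.128 0.001]
181 [0.564 0.146 0.002] [0.618 0.124 0.   ]
```

View pics/s2d.png

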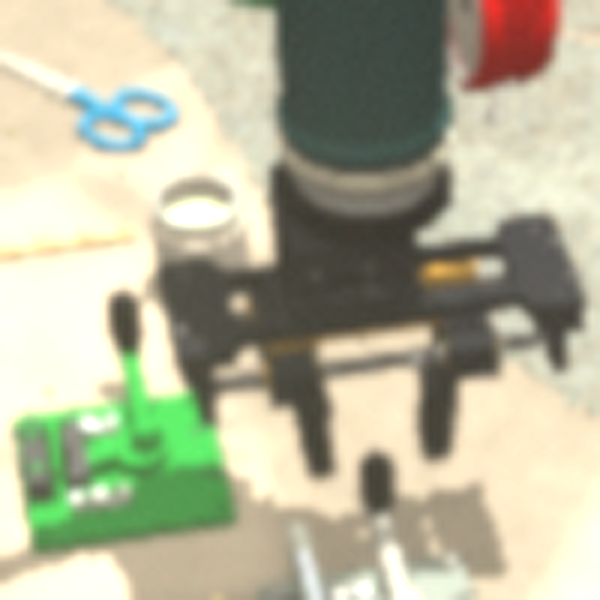

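Run:
```python
from g import *
k=knob(0)
print(arm.servo_line(at(k,.027),speed=.06,guard=6))
d=snap('scene','s3'); o=arm.get_obs(); print(o['t'],o['eef_pos'],o['contact_force'])
im=cv2.imread('pics/s3.png')[130:210,210:310]; im=cv2.resize(im,None,fx=7,fy=7,interpolation=cv2.INTER_CUBIC)
cv2.imwrite('pics/s3d.png',np.clip(im*1.4,0,255).astype(np.uint8))
for v in range(172,190): print(v,dep(d,253,v).round(3),dep(d,272,v).round(3))
```

```text
False
5.4083 [0.57492613 0.09421695 0.02665505] [ 0.13019603 -0.18083368  0.01364589]
172 [0.538 0.068 0.112] [0.601 0.083 0.077]
173 [0.547 0.094 0.084] [0.601 0.084 0.072]
174 [0.547 0.095 0.079] [0.6   0.081 0.072]
175 [0.545 0.091 0.08 ] [0.601 0.083 0.065]
176 [0.545 0.092 0.075] [0.6   0.082 0.063]
177 [0.547 0.096 0.067] [0.6   0.081 0.06 ]
178 [0.545 0.091 0.068] [0.6   0.082 0.055]
179 [0.546 0.094 0.061] [0.599 0.08  0.053]
180 [0.547 0.097 0.055] [0.599 0.08  0.049]
181 [0.544 0.091 0.056] [0.6   0.08  0.045]
182 [0.545 0.093 0.051] [0.601 0.083 0.038]
183 [0.545 0.093 0.047] [0.615 0.116 0.   ]
184 [0.544 0.093 0.043] [0.611 0.108 0.004]
185 [0.543 0.09  0.041] [0.61  0.106 0.002]
186 [0.555 0.125 0.002] [0.609 0.103 0.001]
187 [0.555 0.123 0.   ] [0.608 0.1   0.   ]
188 [0.553 0.119 0.001] [0.605 0.093 0.003]
189 [ 0.552  0.116 -0.   ] [0.603 0.088 0.004]
```

View pics/s3d.png

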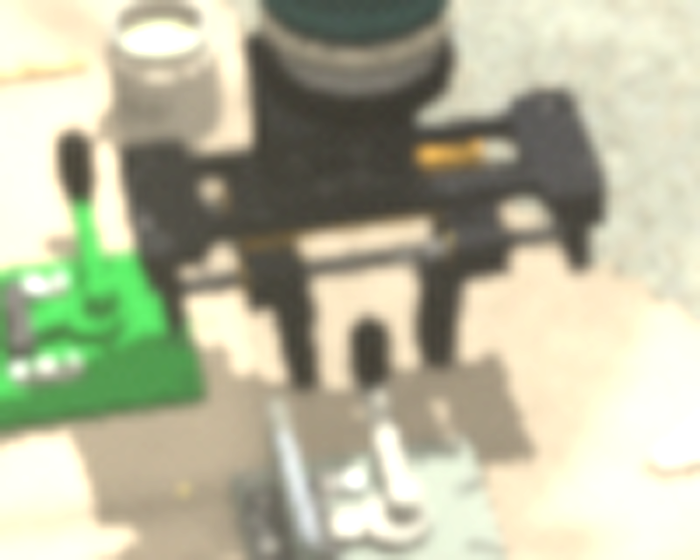

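Run:
```python
from g import *
k=knob(0)
arm.servo_line(at(k,.024),speed=.06,guard=6)
arm.move_gripper(.010,12)
o=arm.get_obs(); print(o['t'],o['eef_pos'],o['width'],o['contact_force'])
d=snap('scene','s4')
im=cv2.imread('pics/s4.png')[130:210,210:310]; im=cv2.resize(im,None,fx=7,fy=7,interpolation=cv2.INTER_CUBIC)
cv2.imwrite('pics/s4d.png',np.clip(im*1.4,0,255).astype(np.uint8))
```

```text
6.175 [0.57532927 0.09421106 0.02412121] 0.01718622666355204 [ 0.78915184 -0.16813962 -0.46706296]
```

View pics/s4d.png

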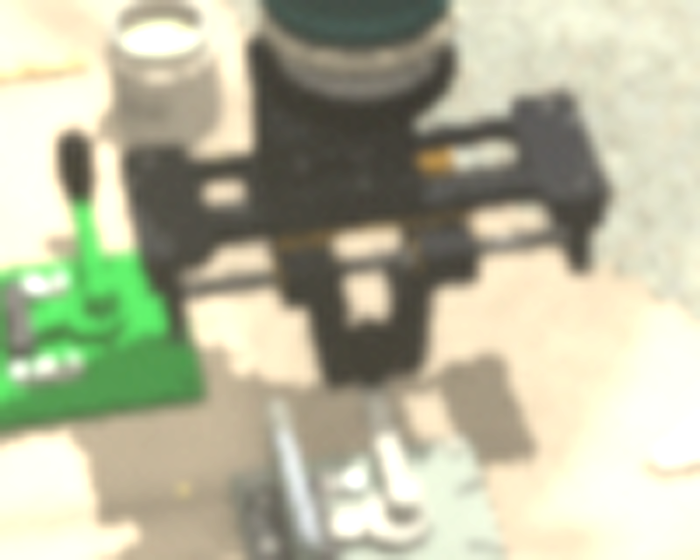

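Run:
```python
from g import *
for th in np.radians(np.arange(10,61,10)):
    arm.servo_line(at(knob(th),.024),ori(tang(th)),speed=.06)
    o=arm.get_obs(); print(o['t'],np.linalg.norm(o['eef_pos'][:2]-knob(th)[:2]),o['width'],o['contact_force'].round(1))
arm.sleep(.3)
o=arm.get_obs(); v=R.T@(o['eef_pos'][:2]-piv[:2]); print('ang',np.degrees(np.arctan2(-v[1],v[0])),np.hypot(*v),o['contact_force'].round(1))
d=snap('scene','s5')
im=cv2.imread('pics/s5.png')[130:230,210:310]; im=cv2.resize(im,None,fx=6,fy=6,interpolation=cv2.INTER_CUBIC)
cv2.imwrite('pics/s5d.png',np.clip(im*1.4,0,255).astype(np.uint8))
```

```text
6.575 0.00029709085255054255 0.017066239261322655 [-0.1 -0.6  0.9]
6.925 4.6496904624383455e-05 0.01756185675977602 [ 0.9 -0.2  0.3]
7.275 6.783201071828612e-05 0.017559488583722273 [ 1.9 -1.2  0.8]
7.625 0.00015163188058009173 0.01748174654275926 [ 1.4 -0.4  0.6]
7.975 0.00014810134361608034 0.01750134134305441 [ 1.2 -0.2  0.6]
8.325 0.00018962834223781833 0.017572664021338384 [ 2.8 -1.4  1.2]
ang 59.84133128112247 0.07012331829644973 [ 1.8 -0.9  0.8]
```

View pics/s5d.png

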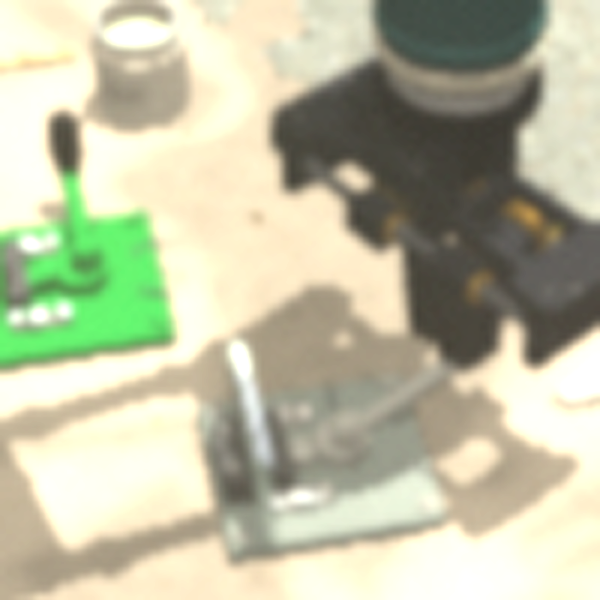

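Run:
```python
from g import *
arm.move_gripper(.04)
o=arm.get_obs(); print(o['contact_force'].round(1))
p=o['eef_pos']; arm.servo_line(at(p,.12),speed=.12)
q=S(-.014,.032,0)
arm.move_gripper(.03)
arm.move_pose(at(S(-.18,.032,0),.2),ori(-ys))
print(arm.get_obs()['t'])
for n in('top','scene'): snap(n,n+'6')
print(proj(load('top6'),[knob(np.pi/3),S(0,-.014,.03),S(0,.032,.066)]))
crop('top6',215,185,295,245,9,'t6c'); crop('scene6',230,165,300,230,9,'s6c')
```

```text
[ 0.2 -0.7 -0.6]
11.7833
[[247.11390533 189.22257947]
 [255.97547045 212.87715877]
 [252.44001328 228.78184808]]
```

View pics/t6c.png

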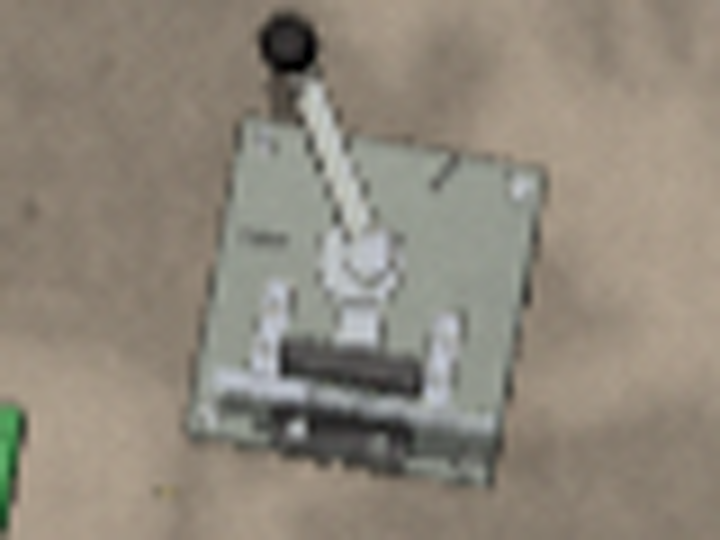

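View pics/s6c.png

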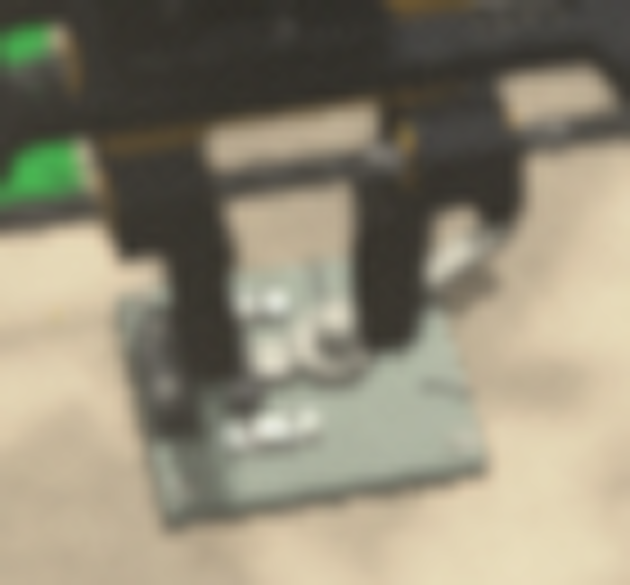

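Run:
```python
from g import *
q=S(-.016,.032,0)
arm.move_pose(at(q,.11),ori(-ys))
print(arm.servo_line(at(q,.027),speed=.08,guard=5))
o=arm.get_obs(); print(o['t'],o['eef_pos'],q,o['contact_force'])
d=snap('scene','s7'); crop('s7',220,150,300,230,8,'s7c')
c=d; print(proj(d,[S(-.016,.032,.037)]))
```

```text
False
13.85 [0.51385259 0.01887453 0.02757088] [0.51320273 0.01884326 0.        ] [0.07000114 0.61592852 0.06574198]
[[252.49109398 205.28310282]]
```

View pics/s7c.png

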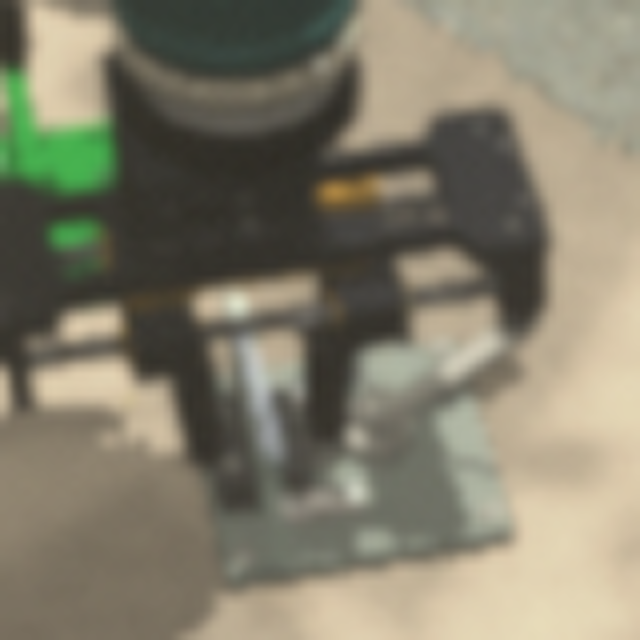

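Run:
```python
from g import *
arm.move_gripper(.0,25)
o=arm.get_obs(); print(o['t'],o['width'],o['contact_force'])
d=snap('scene','s8'); crop('s8',220,150,300,230,8,'s8c')
```

```text
14.3833 0.005499578844243277 [-1.11303771 -1.16157009  2.2551405 ]
```

View pics/s8c.png

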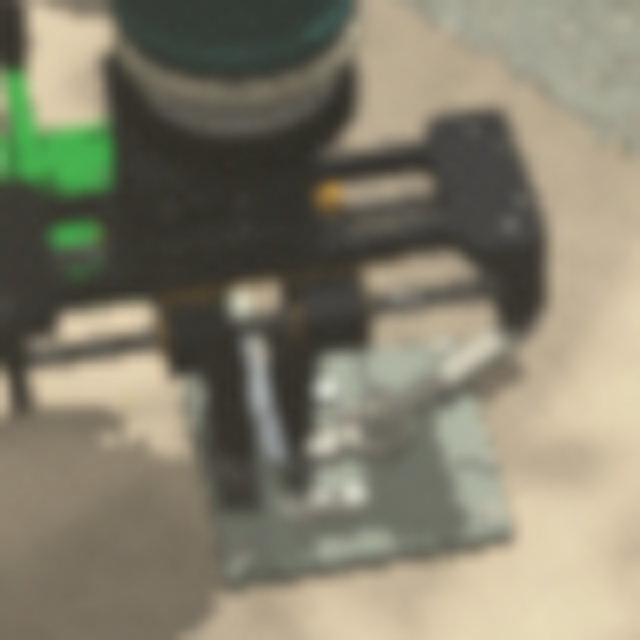

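Run:
```python
from g import *
p=arm.get_obs()['eef_pos']
arm.servo_line(at(p,.06),speed=.05)
arm.servo_line(at(p,.25),speed=.12)
o=arm.get_obs(); print(o['t'],o['width'],o['contact_force'])
d=snap('scene','s9'); crop('s9',180,60,300,220,4,'s9c'); snap('top','t9'); crop('t9',215,175,295,255,7,'t9c')
```

```text
16.975 0.006106211019637063 [ 0.4567833  -0.45146095 -1.24394589]
```

View pics/s9c.png

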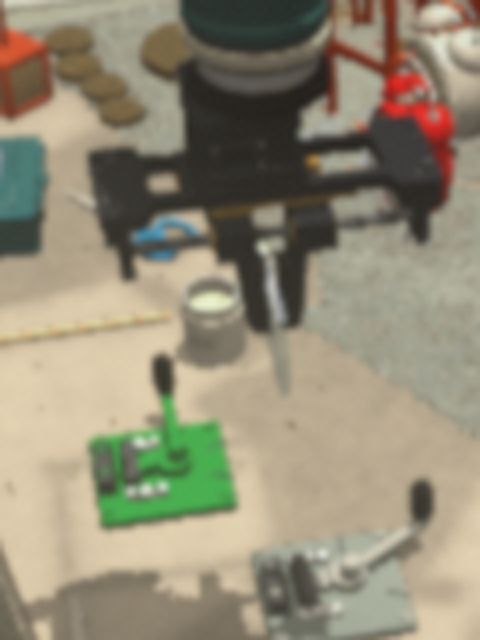

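View pics/t9c.png

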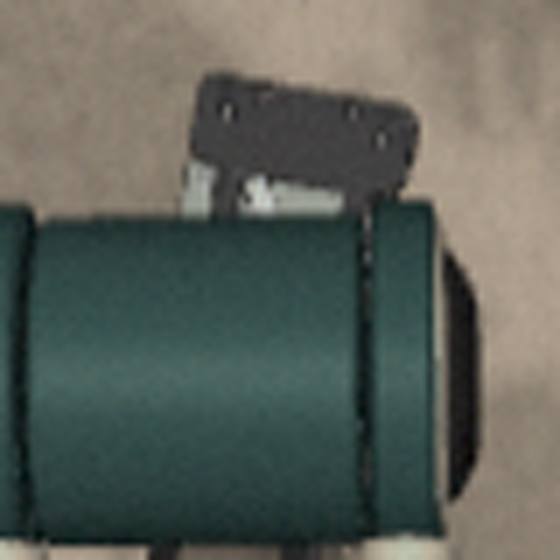

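Run:
```python
from g import *
from scipy.spatial.transform import Rotation as Ro
o=Ro.from_euler('z',60,degrees=True).as_matrix()@Ro.from_rotvec(xs*np.radians(60)).as_matrix()@ori(-ys)
p=[.5,0,.3]; print(np.round(arm.inverse_kinematics(p,o),2))
o1=Ro.from_euler('z',30,degrees=True).as_matrix()@Ro.from_rotvec(xs*np.radians(30)).as_matrix()@ori(-ys)
arm.move_pose([.5,.01,.29],o1)
arm.move_pose(p,o); arm.sleep(.3)
b=arm.get_obs(); print(b['t'],b['eef_pos'],b['width'],b['contact_force'],np.abs(b['qd']).max(), (b['ee_rot'].T@o).trace())
print('tool z',b['ee_rot'][:,2])
d=snap('scene','s10'); snap('top','t10'); crop('t10',200,160,310,260,6,'t10c')
cv2.imwrite('pics/s10c.png',cv2.resize(cv2.imread('pics/s10.png')[60:280,150:350],None,fx=3,fy=2.7,interpolation=cv2.INTER_CUBIC))
```

```text
[ 0.28  0.45  1.55 -0.55  2.04 -0.58]
18.425 [ 0.50007456 -0.00137773  0.30174767] 0.005846733687325798 [ 0.00451389  0.31181517 -1.02346638] 0.012838348673942275 2.999961261012729
tool z [ 0.33513157  0.37629345 -0.86376505]
```

View pics/s10c.png

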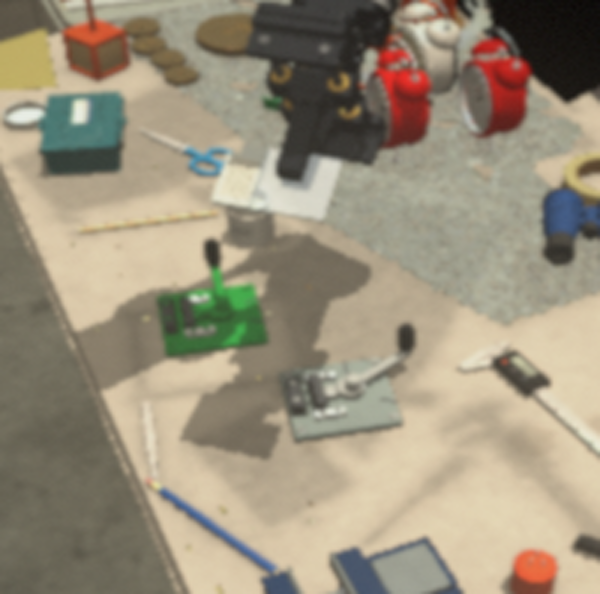

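View pics/t10c.png

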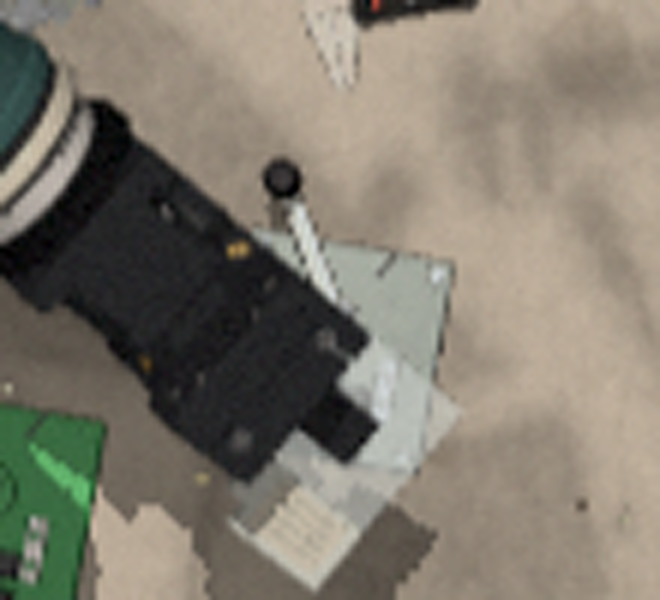

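The ruled label faces up in both views: scene crop (235,185) and top crop (310,535). The finger is in the clear part, and the lever is still at its mark. I'll check plate height and tilt from the depth map before handing in.

Run:
```python
from g import *
d=load('s10'); P=[]
for cx in range(222,264,2):
    for cy in range(156,190,2):
        u=150+ (cx-150) ; v=60+int((cy-60)/1)
        pass
for u in range(220,264):
    for v in range(112,142):
        p=dep(d,u,v)
        if d['z_map'][v,u]>0 and .15<p[2]<.36 and np.linalg.norm(p[:2]-[.48,0])<.12: P.append(p)
P=np.array(P); print(len(P),P.min(0),P.max(0))
b=arm.get_obs(); n0=-b['ee_rot'][:,2]
for _ in range(5):
    c=np.median(P,0) if _==0 else P.mean(0); 
    n=n0 if _==0 else np.linalg.svd(P-c)[2][2]
    n=n*np.sign(n[2]); P=P[np.abs((P-c)@n)<(.02 if _==0 else .008)]
print(len(P),'normal',n,np.degrees(np.arccos(n[2])),'z range',P[:,2].min(),P[:,2].max())
```

```text
967 [ 0.4500768  -0.03307094  0.27321015] [0.5721947  0.08264043 0.33941306]
813 normal [-0.34035499 -0.38484682  0.85793438] 30.91455950207575 z range 0.29154491373244895 0.3317867209759703
```

Run:
```python
from g import *
print(arm.close_job()); o=arm.get_obs(); print(o['t'],o['width'])
```

```text
the job is handed in; nothing more can be done
None
the job is handed in; nothing more can be done
```

I turned the lever to its middle mark, gripped the plate in its clear part and lifted it straight out. I handed the job in with the plate held tipped and its label face up, at about 18.5 s of the 54 s allowed. No verdict is given, so the checks below are my own.

- **Lever:** The arm's end position put it at 59.8° before I let go. In the pictures afterwards it lies over the middle mark, about 1° short at most.
- **Plate:** A depth-map fit puts the plate's normal 31° from straight up, and the lowest part of it about 29 cm above the table. The ruled label shows on the upper side in both camera views, with the fingers only on the clear part. The finger opening reads 5.8 mm on the 6 mm plate, and it was at rest.
- **Bystanders:** The ones visible in the last pictures look undisturbed, but I did not measure them.
- **Disagreement:** In the camera images the fingertips sat about 24 mm higher than the TCP position and the stated 14 mm tip reach imply. I set the gripping heights by the images. The knob then closed at about 17.2 mm (18 mm nominal) and the plate at 5.5 mm (6 mm nominal), so both grips held.

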